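# Fetch the check weight from behind the reagent bottles and set it on the balance

## Task

The balance needs its check weight, which stands hemmed in by three containers on the marked stand. First move the round bottle, the square bottle and the wide jar into the steel side tray, then set the weight down gently, upright in the middle of the balance pan, and only after that put each container back on the very mark it stood on at the start. Keep the containers upright and leave the slide box, the petri dish and the timer where they are.

Things in the scene. Friction and masses are not known exactly. Their poses are not given: they have to be found in the camera images.
- round_bottle: loose round amber glass reagent bottle with a black cap, about 0.2 kg: body 48 mm diameter, straight from the bottom up to 95 mm, then a shoulder; cap 32 mm diameter; 125 mm tall overall. Origin at the centre of its underside, z up. At the start it stands on one of the three large marks of the stand (which one differs from start to start). 'Its mark' is where it stood at the start.
- square_bottle: loose square white plastic bottle with a grey round cap, about 0.2 kg: body 46 x 46 mm in plan, straight up to 92 mm; cap 34 mm diameter; 115 mm tall overall. Origin at the centre of its underside; x and y are perpendicular to its flat sides, z up. Starts on one of the three large marks of the stand.
- wide_jar: loose round white plastic jar with a wide black lid, about 0.2 kg: body 56 mm diameter up to 88 mm, lid 58 mm diameter from 88 to 104 mm (its top). Origin at the centre of its underside, z up. Starts on one of the three large marks of the stand.
- weight: loose steel check weight, about 0.4 kg, 60 mm tall: cylinder 38 mm diameter up to 40 mm, then a neck and a knob 24 mm diameter from 51 to 60 mm. Origin at the centre of its underside, z up. Starts on the small mark in the middle of the stand, with the three containers around it.
- stand: fixed flat grey board, 200 mm (its x) by 250 mm (its y), 8 mm thick, with four printed white circles (flat): small one (48 mm) at its centre for the weight, large ones (68 mm) centred at its (-60, 0), (0, +80) and (0, -80) mm for the three containers. Origin at the centre of its underside. Its -x side faces the robot.
- tray: fixed empty open steel tray, 250 mm (its x) by 150 mm (its y), walls 4 mm thick and 16 mm high, floor 4 mm thick; to the left or the right of the stand. Origin at the centre of its underside. The three containers fit in one row along its x, about 75 mm apart.
- balance: fixed white table balance on the other side of the stand from the tray, with a round steel pan of 120 mm diameter whose flat top is 40 mm above the work surface. Origin: directly below the pan's centre, at the work surface; the display side lies towards its -x (housing 133 mm that way, 67 mm towards +x, 150 mm wide, top at 32 mm).
- slide_box: loose closed grey slide box, 30 (x) x 80 (y) x 30 mm high, on the stand along its far edge, beyond the weight; to be left alone. Origin at the centre of its underside.
- petri_dish: loose covered petri dish, 90 mm diameter, 16 mm high, on the bench beyond the stand, towards the left; to be left alone. Origin at the centre of its underside.
- timer: loose flat grey timer, 60 (x) x 70 (y) x 18 mm high, on the bench beyond the stand, towards the right; to be left alone. Origin at the centre of its underside.

How it is judged:
On the way, in this order (a step that is already met when the one before it is completed fails the run):
1. all three containers stand upright in the tray while the weight is still on its mark (x of round_bottle in the frame of tray between -0.115 and 0.115 m and y of round_bottle in the frame of tray between -0.065 and 0.065 m and z of each of round_bottle, square_bottle, wide_jar in the frame of tray below 0.008 m and angle between each of round_bottle, square_bottle, wide_jar's own z axis and vertical below 0.12 rad and linear speed of each of round_bottle, square_bottle, wide_jar below 0.03 m/s and x of square_bottle in the frame of tray between -0.115 and 0.115 m and y of square_bottle in the frame of tray between -0.065 and 0.065 m and x of wide_jar in the frame of tray between -0.115 and 0.115 m and y of wide_jar in the frame of tray between -0.065 and 0.065 m and distance of weight from where it was at the start of the episode below 0.015 m), for 0.2 s.
2. the weight stands in the middle of the balance pan while all three containers are still in the tray (x of round_bottle in the frame of tray between -0.115 and 0.115 m and y of round_bottle in the frame of tray between -0.065 and 0.065 m and z of each of round_bottle, square_bottle, wide_jar in the frame of tray below 0.008 m and angle between each of round_bottle, square_bottle, wide_jar's own z axis and vertical below 0.12 rad and linear speed of each of round_bottle, square_bottle, wide_jar, weight below 0.03 m/s and x of square_bottle in the frame of tray between -0.115 and 0.115 m and y of square_bottle in the frame of tray between -0.065 and 0.065 m and x of wide_jar in the frame of tray between -0.115 and 0.115 m and y of wide_jar in the frame of tray between -0.065 and 0.065 m and horizontal distance between weight and balance below 0.015 m and z of weight in the frame of balance between 0.036 and 0.044 m and angle between weight's own z axis and vertical below 0.1 rad), for 0.2 s.
At the end, for the whole second after the job is handed in: The weight stands upright and at rest on the balance pan, within 15 mm of its centre; the round bottle, the square bottle and the wide jar each stand upright and at rest within 15 mm of where they stood at the start; the slide box, petri dish and timer are within 30 mm of where they were (horizontal distance between weight and balance below 0.015 m and z of weight in the frame of balance between 0.036 and 0.044 m and angle between each of weight, round_bottle, square_bottle, wide_jar's own z axis and vertical below 0.1 rad and linear speed of weight below 0.03 m/s and distance of each of round_bottle, square_bottle, wide_jar from where it was at the start of the episode below 0.015 m and linear speed of each of round_bottle, square_bottle, wide_jar below 0.02 m/s and distance of each of slide_box, petri_dish, timer from where it was at the start of the episode below 0.03 m); the robot touches nothing.
It fails at once if a container is tipped over (angle between any of round_bottle, square_bottle, wide_jar's own z axis and vertical above 0.6 rad).
It fails at once if the slide box, the petri dish or the timer is pushed away (more than 30 mm) (distance of any of slide_box, petri_dish, timer from where it was at the start of the episode above 0.03 m).
It fails at once if the weight is dropped or driven fast onto the balance (over 0.5 m/s within 22 mm above the pan) (horizontal distance between weight and balance below 0.06 m and z of weight in the frame of balance below 0.062 m and linear speed of weight above 0.5 m/s).
It also fails if it takes over 144 s, if anything falls off the work surface, if the arm or the gripper's body presses on something with over 40 N, if the wrist force passes 120 N, or if a joint passes its speed limit or range.

## Robot

A 6-joint arm with a two-finger parallel gripper is mounted at the origin on the work surface. World frame = base frame: x ahead of the robot, y to its left, z up, the work surface at z = 0. Lengths are in m, angles in rad, forces in N, time in s.
With the tool pointing down it reaches from about 0.3 to 0.875 m from the base axis. Payload 6.4 kg.
Tool frame: the origin (TCP) lies between the finger pads; the fingertips stand ctrl.tip_extent ahead of it and the grasp point (between the pads) is the TCP (ctrl.tip_extent is the distance from the TCP to the fingertips, in m); z points along the fingers, y is the line along which they close (so a half turn about z gives the same grasp; the last joint's range is limited). The gripper opens to 85 mm and grips with 20 to 120 N. Pads are 22 mm wide; open, the fingers measure 114 mm over their backs; the gripper's body (76 mm by 85 mm) begins 54 mm behind the grasp point. The pads swing forward as they close: fully open they stand 13 mm farther back than shut.
Start: joints at [0.966, 0.181, 1.607, -0, 1.354, -0.206], TCP at [0.223, 0.53, 0.219] pointing down, gripper open.
Joint ranges: [-2.99, 2.99], [-0.89, 2.07], [0.3, 2.58], [-1.14, 4.28], [0, 2.63], [-3.12, 3.12]. Speed limits (rad/s): [2.57, 2.57, 3.01, 3.14, 3.14, 3.14].

## Interface

Orientations are given as a unit quaternion [w, x, y, z].
In Python, from bench import ctrl gives the robot as it stands.
- The arm moves only by the tool send_rows, never from a script. Its arguments are lists of equal length, an entry for each row: "dr": the turn, a rotation vector about the tool's x, y, z in units of 6 degrees (1.0 is 6 degrees), a list of three; "xyz": the shift along the tool's x, y, z in cm, a list of three; "jaw": the opening in per cent of the stroke, from 0 (shut) to 100 (fully open). In form: {"dr": [[wx, wy, wz], ...], "xyz": [[dx, dy, dz], ...], "jaw": [jaw, ...]}. A call has exactly 8 rows; each row is the pose to reach, as a shift and turn from the pose commanded when the call began, along the tool's axes at that moment; what a row does not reach only later rows make up. A row lasts 1/8 s, in which the tool goes at most 62.5 mm and 10.7 degrees, less where a joint would pass 70% of its speed; a pose out of reach is approached as far as the arm can. A call with a gripper value outside its range is refused whole. The fingers move at their own pace and stop on an object; the grip force is fixed at half the most. Time passes only in rows, so rows that repeat a pose let the fingers close, or fill a call up. It gives the time, the measured TCP pose, the force, the opening and the grip force at its end, in the units of the state.
- ctrl.get_obs(): the state, without advancing time (a new reading comes with each control period).
- ctrl.camera(name): name is "scene" or "top" or "wrist"; returns the picture (400x640x3 uint8, red, green, blue); there is no depth.
- ctrl.calibration(name): a dict with "camera_matrix" (3x3 intrinsics, pixels), "D" ([k1, k2, p1, p2, k3] as OpenCV has them; the pictures are not rectified), "world_from_camera" (4x4, takes a point from camera to world coordinates). Camera axes: x right, y up, looking along -z (the intrinsics and any distortion apply to the point x, -y, -z); pixel columns grow to the right and rows downward; lengths in m; the calibration is good to about 2 mm. A picture is of the moment at which its call begins: read the wrist's pose just before it. calibration takes no time and is no camera call; for the wrist camera it gives the pose at the moment of the call.
- ctrl.hand_in(): hands the job in; it is judged then, once.
The state is a dict: "time_s": time; "q": joint angles; "dq": joint speeds; "joint_efforts": joint torques, N m; "eef_pos": TCP position; "eef_rot": TCP orientation; "wrist_force": force on the tool from outside, world axes, zero at the start; "torque": the same for the moment, N m; "opening": opening from 0.0 (shut) to 1.0 (fully open); "grasp_force": force on a finger pad.
Only numpy, scipy, OpenCV 4.12 (cv2) and the standard library are available. Lean on these libraries where they do the work, as an engineer would, in place of code of your own. Each camera call takes 0.05 s, during which the arm holds its last target. There are 200 camera calls.

## Working session

There is one attempt and no reset: what is moved stays moved. The work goes in short steps, Python scripts to look and compute and a tool call to move; the robot and the scene stay as the last step left them, time stands still between calls to the robot, and variables do not carry over. Pictures are saved under pics/ and viewed, at most 14 in all, crops included, and the job is handed in when it is done.

Besides the shell and the picture viewer there is one more tool, called after "Call:" by a JSON object that holds its "method" and its "body", one argument or row to a line. send_rows: Moves the arm, as the interface text tells. Its arguments: {"type":"object","properties":{"dr":{"type":"array","items":{"type":"array","items":{"type":"number"}}},"xyz":{"type":"array","items":{"type":"array","items":{"type":"number"}}},"jaw":{"type":"array","items":{"type":"number"}}},"required":["dr","xyz","jaw"]}

```bash
mkdir -p pics; ls
python3 - <<'E'
from bench import ctrl
import cv2,numpy as np
np.set_printoptions(precision=4,suppress=True)
o=ctrl.get_obs();print(o,ctrl.tip_extent)
for n in ("top","scene"):
    cv2.imwrite(f"pics/{n}0.png",ctrl.camera(n)[:,:,::-1]);c=ctrl.calibration(n);print(n,c)
E
```

```text
pics
{'time_s': 0.0, 'q': array([ 0.9657,  0.1816,  1.608 ,  0.    ,  1.3538, -0.2063]), 'dq': array([ 0.0002,  0.0004, -0.0004,  0.0009, -0.0016,  0.0004]), 'joint_efforts': array([  0.0002, -44.4881, -35.1332,  -0.0004,   0.0089,   0.    ]), 'eef_pos': array([0.2229, 0.5294, 0.2185]), 'eef_rot': array([-0.0003,  0.1981,  0.9802, -0.0008]), 'wrist_force': array([-0.0093, -0.4889,  0.1542]), 'torque': array([ 0.0481,  0.0082, -0.0497]), 'grasp_force': 0.0, 'opening': 0.9991310725641417} 0.019
top {'camera_matrix': array([[484.2517,   0.    , 325.9522],
       [  0.    , 484.2517, 205.7035],
       [  0.    ,   0.    ,   1.    ]]), 'D': array([-0.0787,  0.    ,  0.    ,  0.    ,  0.    ]), 'world_from_camera': array([[ 0.0297,  0.997 , -0.0711,  0.548 ],
       [-0.9991,  0.0318,  0.0289,  0.0151],
       [ 0.0311,  0.0702,  0.997 ,  1.0087],
       [ 0.    ,  0.    ,  0.    ,  1.    ]])}
scene {'camera_matrix': array([[470.5224,   0.    , 323.4007],
       [  0.    , 470.5224, 199.7191],
       [  0.    ,   0.    ,   1.    ]]), 'D': array([-0.1005,  0.    ,  0.    ,  0.    ,  0.    ]), 'world_from_camera': array([[-0.8567, -0.3185,  0.4057,  1.061 ],
       [ 0.5156, -0.5518,  0.6554,  0.6784],
       [ 0.0151,  0.7707,  0.637 ,  0.724 ],
       [ 0.    ,  0.    ,  0.    ,  1.    ]])}
```

View pics/top0.png

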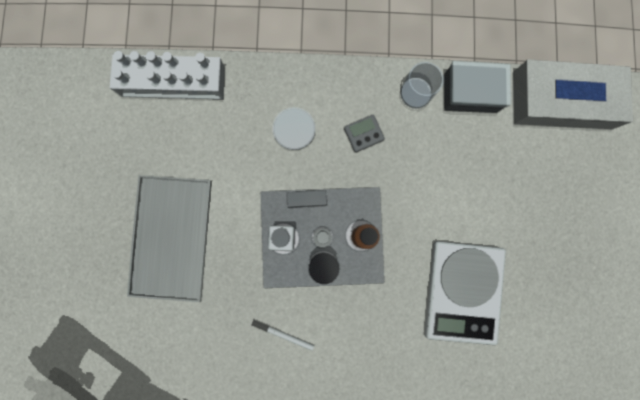

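View pics/scene0.png

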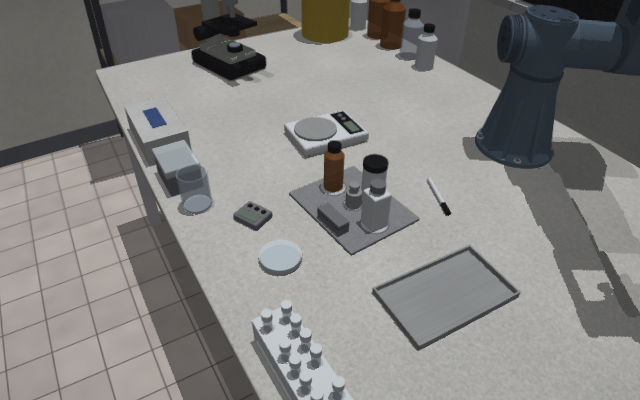

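The top view (up = +x, left = +y) shows the tray at about (171,238), with the stand centred at (323,238). On the stand are the square bottle (281,238), the weight (322,237), the round bottle (364,236) and the jar (323,267). The slide box is at (307,198), and the balance pan at (469,277). The scene view agrees, and a pen lies on the bench near the robot. I'll enlarge crops to measure more precisely.

```bash
cat > h.py <<'E'
from bench import ctrl
import cv2,numpy as np
np.set_printoptions(precision=4,suppress=True)
def ray(n,uv,cal=None):
    c=cal or ctrl.calibration(n)
    p=cv2.undistortPoints(np.array(uv,float).reshape(-1,1,2),c["camera_matrix"],c["D"]).reshape(-1,2)
    T=c["world_from_camera"];d=np.c_[p[:,0],-p[:,1],-np.ones(len(p))]@T[:3,:3].T
    return T[:3,3],d
def plane(n,uv,z,cal=None):
    o,d=ray(n,uv,cal);return o+d*((z-o[2])/d[:,2])[:,None]
def proj(n,P,cal=None):
    c=cal or ctrl.calibration(n);T=np.linalg.inv(c["world_from_camera"])
    q=np.atleast_2d(P)@T[:3,:3].T+T[:3,3];q=q*[1,-1,-1]
    return cv2.projectPoints(q,np.zeros(3),np.zeros(3),c["camera_matrix"],c["D"])[0].reshape(-1,2)
def save(name,im,box=None,k=1):
    if box: im=im[box[1]:box[3],box[0]:box[2]]
    cv2.imwrite(f"pics/{name}.png",cv2.resize(im[:,:,::-1],None,fx=k,fy=k,interpolation=cv2.INTER_CUBIC))
def circ(c,r,z,n=60):
    a=np.linspace(0,2*np.pi,n,endpoint=False);return np.c_[c[0]+r*np.cos(a),c[1]+r*np.sin(a),np.full(n,z)]
E
python3 - <<'E'
from h import *
im=cv2.imread("pics/top0.png")[:,:,::-1]
save("c_stand",im,(250,180,400,292),5)
a=cv2.resize(im[170:310,120:220],None,fx=4,fy=4,interpolation=cv2.INTER_CUBIC);b=cv2.resize(im[220:360,415:515],None,fx=4,fy=4,interpolation=cv2.INTER_CUBIC)
save("c_tb",np.hstack([a,b]))
E
```

```text
(no output)
```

View pics/c_stand.png

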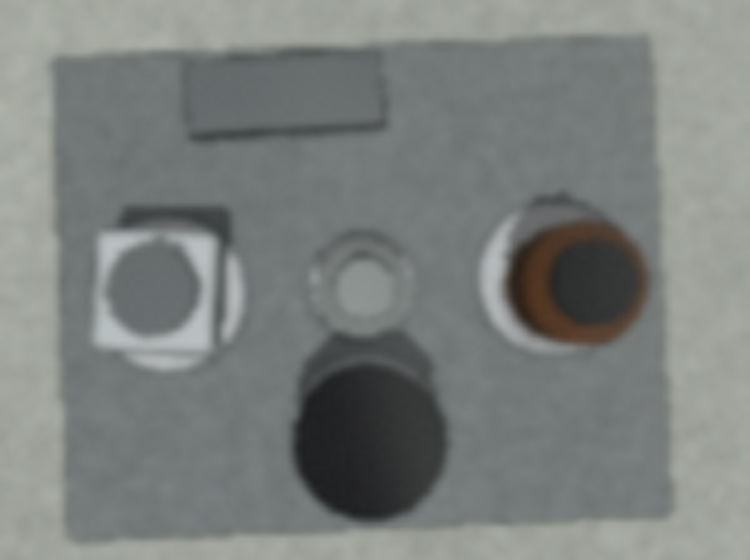

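View pics/c_tb.png

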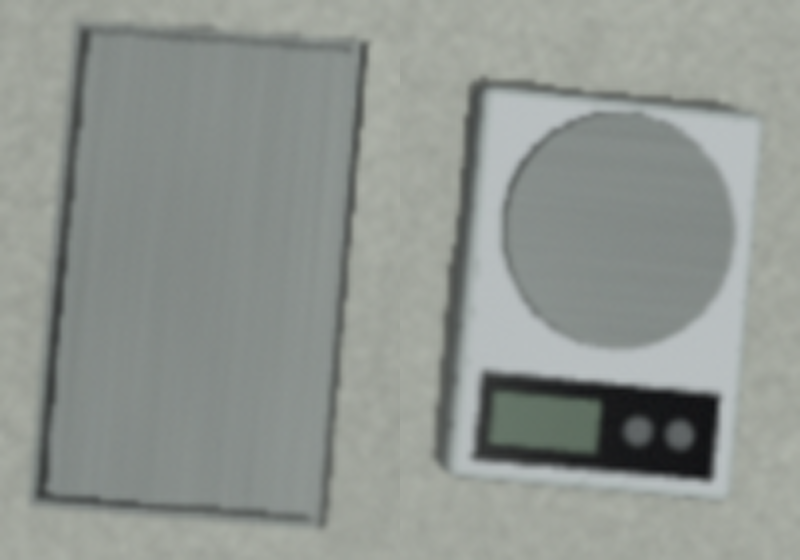

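The stand crop shows the stand corners at (55,58), (651,37), (673,515) and (67,542). It also shows the round cap (597,281), square cap (153,288), jar lid (370,442), weight knob (364,287) and slide box. The second crop shows the tray rim corners and the pan centred at about (620,230).

Run:
```python
from h import *
def P(pts,x0,y0,k,z): 
    return plane("top",(np.array(pts,float)+.5)/k-.5+[x0,y0],z)[:,:2]
S=P([(55,58),(651,37),(673,515),(67,542)],250,180,5,.008)
L=lambda a,b:np.linalg.norm(a-b)
yaw=lambda v:np.degrees(np.arctan2(v[1],v[0]))
sc=S.mean(0);print("stand",sc,L(S[0],S[1]),L(S[1],S[2]),"xaxis yaw",yaw(S[0]+S[1]-S[2]-S[3]),yaw(S[0]+S[3]-S[1]-S[2])-90)
th=np.radians(.5*(yaw(S[0]+S[1]-S[2]-S[3])+yaw(S[0]+S[3]-S[1]-S[2])-90));R=np.array([[np.cos(th),-np.sin(th)],[np.sin(th),np.cos(th)]])
print("marks c,-x,+y,-y",[sc+R@m for m in np.array([(0,0),(-.06,0),(0,.08),(0,-.08)])])
for n,p,z in [("round",(597,281),.133),("sqcap",(153,288),.123),("jar",(370,442),.112),("weight",(364,287),.068)]: print(n,P([p],250,180,5,z))
Q=P([(96,232),(222,232),(220,350),(92,347)],250,180,5,.1);print("sq",Q.mean(0),yaw(Q[0]+Q[3]-Q[1]-Q[2])-90,yaw(Q[0]+Q[1]-Q[2]-Q[3]),L(Q[0],Q[1]),L(Q[1],Q[2]))
B=P([(183,60),(384,53),(386,126),(190,135)],250,180,5,.038);print("box",B.mean(0),B)
T=P([(78,27),(367,40),(325,525),(35,500)],120,170,4,.016);print("tray",T.mean(0),L(T[0],T[1]),L(T[1],T[2]),yaw(T[0]+T[1]-T[2]-T[3]),yaw(T[0]+T[3]-T[1]-T[2])-90)
print("pan",P([(219.5,229.5)],415,220,4,.04),L(*P([(103,229),(336,229)],415,220,4,.04)))
```

```text
stand [ 0.5545 -0.008 ] 0.248088806036459 0.19836407548218438 xaxis yaw 3.7609799797859433 3.9969547294754477
marks c,-x,+y,-y [array([ 0.5545, -0.008 ]), array([ 0.4946, -0.012 ]), array([0.5491, 0.0718]), array([ 0.5599, -0.0878])]
round [[ 0.5583 -0.09  ]]
sqcap [[0.551 0.071]]
jar [[ 0.4968 -0.01  ]]
weight [[ 0.5541 -0.0071]]
sq [0.5503 0.0708] 1.0900304994427614 0.5413674878035171 0.04714285021408914 0.04408869386127715
box [0.631  0.0259] [[ 0.6431  0.0677]
 [ 0.6486 -0.0131]
 [ 0.6191 -0.0148]
 [ 0.613   0.0638]]
tray [0.5435 0.3038] 0.15025410974073194 0.24804419906508787 -2.3297436410062073 -1.7904444603101268
pan [[ 0.4819 -0.3075]] 0.1206740983724487
```

Sizes and marks agree to about 2 mm. My plan is to grip everything along world y with one fixed tool orientation, so that tool x = −X, y = +Y and z = −Z.

Call:
{"method": "send_rows", "body": {
  "dr": [
    [0,0,-0.5],
    [0,0,-1],
    [0,0,-1.6],
    [0,0,-2.2],
    [0,0,-2.8],
    [0,0,-3.3],
    [0,0,-3.8],
    [0,0,-3.83]
  ],
  "xyz": [
    [-2,-1.2,0],
    [-5,-3,0],
    [-9,-5.5,0],
    [-13,-8,0],
    [-17,-10.5,0],
    [-21,-13,0],
    [-24,-14.8,0],
    [-25,-15.4,0]
  ],
  "jaw": [75,75,75,75,75,75,75,75]
}}

```text
time_s: 1.1
eef_pos: [0.3946, 0.2894, 0.2191]
eef_rot: [-0.0, 0.0, 1.0, -0.0]
wrist_force: [-0.1, 0.5, -0.1]
opening: 0.749
grasp_force: 0.0
```

```bash
cat > st.py <<'E'
from h import *
from scipy.spatial.transform import Rotation as Rn
o=ctrl.get_obs();R=Rn.from_quat(np.roll(o["eef_rot"],-1)).as_matrix()
print("t",o["time_s"],"pos",o["eef_pos"],"open",o["opening"],"gf",o["grasp_force"],"F",o["wrist_force"],"q",o["q"]);print("tool x",R[:,0],"y",R[:,1],"z",R[:,2])
E
python3 st.py
```

```text
t 1.1 pos [0.3946 0.2894 0.2191] open 0.7487717415198862 gf 0.0 F [-0.112   0.5283 -0.1132] q [ 0.3898 -0.0133  1.8164 -0.0001  1.3391 -1.1806]
tool x [-1.      0.0004  0.0005] y [ 0.0004  1.     -0.0003] z [-0.0005 -0.0003 -1.    ]
```

Call:
{"method": "send_rows", "body": {
  "dr": [
    [0,0,0],
    [0,0,0],
    [0,0,0],
    [0,0,0],
    [0,0,0],
    [0,0,0],
    [0,0,0],
    [0,0,0]
  ],
  "xyz": [
    [-1,-1.5,0],
    [-3.5,-5,0],
    [-6.3,-9,0],
    [-9.2,-13,0],
    [-12,-17,0],
    [-14.2,-20,0],
    [-15.5,-21.8,0],
    [-15.5,-21.8,0]
  ],
  "jaw": [75,75,75,75,75,75,75,75]
}}

```text
time_s: 2.1
eef_pos: [0.5497, 0.0728, 0.2191]
eef_rot: [-0.0, -0.0, 1.0, 0.0]
wrist_force: [-0.1, 0.5, -0.7]
opening: 0.752
grasp_force: 0.0
```

Run:
```python
from h import *
cal=ctrl.calibration("wrist");im=ctrl.camera("wrist").copy()
print(cal["world_from_camera"],ctrl.get_obs()["eef_pos"])
pts=[(.5503,.0708,.123),(.5583,-.09,.133),(.4968,-.01,.112),(.5541,-.0075,.068)]
for u in proj("wrist",np.array(pts),cal): 
    print(u); cv2.drawMarker(im,tuple(int(round(v)) for v in u),(255,0,0),cv2.MARKER_CROSS,12,1)
save("w0",im)
```

```text
[[ 0.0008 -0.9582 -0.286   0.4767]
 [ 1.      0.0007  0.0004  0.0724]
 [-0.0002 -0.286   0.9582  0.3748]
 [ 0.      0.      0.      1.    ]] [0.549  0.0737 0.2191]
[322.4886 200.8014]
[123.5372 213.9364]
[222.3729 133.4749]
[243.5492 188.9302]
```

View pics/w0.png

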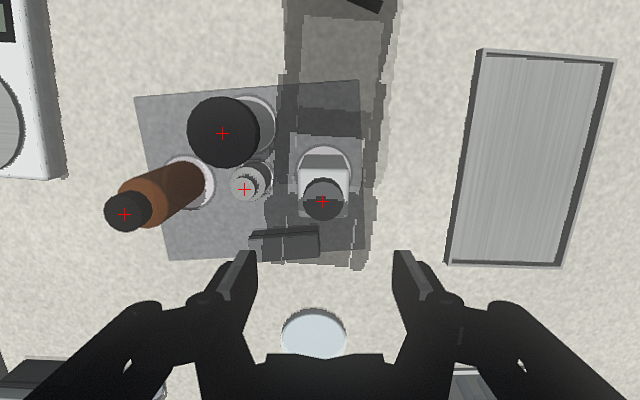

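The wrist view shows the predicted crosses on the caps of all four objects (square at (322,201)), so the measurements hold. I'll descend and grip the square bottle.

Call:
{"method": "send_rows", "body": {
  "dr": [
    [0,0,0],
    [0,0,0],
    [0,0,0],
    [0,0,0],
    [0,0,0],
    [0,0,0],
    [0,0,0],
    [0,0,0]
  ],
  "xyz": [
    [0,0,1],
    [0,0,3.5],
    [0,0,6.5],
    [0,0,9.5],
    [0,0,12],
    [0,0,13.5],
    [0,0,13.9],
    [0,0,13.9]
  ],
  "jaw": [75,75,75,75,75,75,75,75]
}}

```text
time_s: 3.15
eef_pos: [0.5496, 0.0735, 0.0808]
eef_rot: [0.0, -0.001, 1.0, -0.0]
wrist_force: [-0.1, -0.2, -0.4]
opening: 0.749
grasp_force: 0.0
```

Call:
{"method": "send_rows", "body": {
  "dr": [
    [0,0,0],
    [0,0,0],
    [0,0,0],
    [0,0,0],
    [0,0,0],
    [0,0,0],
    [0,0,0],
    [0,0,0]
  ],
  "xyz": [
    [0,0,0],
    [0,0,0],
    [0,0,0],
    [0,0,0],
    [0,0,0],
    [0,0,0],
    [0,0,0],
    [0,0,0]
  ],
  "jaw": [65,58,52,45,35,20,10,0]
}}

```text
time_s: 4.15
eef_pos: [0.5502, 0.073, 0.0817]
eef_rot: [0.001, -0.001, 1.0, -0.0]
wrist_force: [-1.2, -0.8, 7.0]
opening: 0.516
grasp_force: 60.2
```

```bash
python3 st.py
```

```text
t 4.15 pos [0.5502 0.073  0.0817] open 0.5159362257757839 gf 60.20377347478643 F [-1.188  -0.8131  7.0471] q [-0.0818  0.3002  1.7654 -0.0002  1.0741 -1.6547]
tool x [-1.     -0.0022 -0.0019] y [-0.0022  1.     -0.0003] z [ 0.0019 -0.0003 -1.    ]
```

Call:
{"method": "send_rows", "body": {
  "dr": [
    [0,0,0],
    [0,0,0],
    [0,0,0],
    [0,0,0],
    [0,0,0],
    [0,0,0],
    [0,0,0],
    [0,0,0]
  ],
  "xyz": [
    [0,0,-1],
    [0,0,-3],
    [0,0,-5.5],
    [-0.5,1.5,-7],
    [-1.6,5,-7],
    [-2.9,9.5,-7],
    [-4.2,14,-7],
    [-5.4,18,-7]
  ],
  "jaw": [0,0,0,0,0,0,0,0]
}}

```text
time_s: 5.15
eef_pos: [0.6028, 0.2562, 0.1501]
eef_rot: [-0.0, -0.001, 1.0, 0.0]
wrist_force: [0.1, 0.5, -1.5]
opening: 0.514
grasp_force: 61.3
```

Call:
{"method": "send_rows", "body": {
  "dr": [
    [0,0,0],
    [0,0,0],
    [0,0,0],
    [0,0,0],
    [0,0,0],
    [0,0,0],
    [0,0,0],
    [0,0,0]
  ],
  "xyz": [
    [-0.9,3,0],
    [-1.4,4.7,0],
    [-1.5,5,1],
    [-1.5,5,3],
    [-1.5,5,5],
    [-1.5,5,6.5],
    [-1.5,5,7.2],
    [-1.5,5,7.3]
  ],
  "jaw": [0,0,0,0,0,0,0,0]
}}

```text
time_s: 6.15
eef_pos: [0.6184, 0.3031, 0.0778]
eef_rot: [0.0, -0.001, 1.0, 0.0]
wrist_force: [-1.2, -1.4, 5.1]
opening: 0.512
grasp_force: 62.1
```

```bash
python3 st.py
```

```text
t 6.15 pos [0.6184 0.3031 0.0778] open 0.5121961753994604 gf 62.1433839853853 F [-1.2397 -1.3583  5.1046] q [ 0.2839  0.5658  1.3951 -0.0002  1.1797 -1.2886]
tool x [-1.     -0.0017 -0.0009] y [-0.0017  1.      0.0001] z [ 0.0009  0.0001 -1.    ]
```

Call:
{"method": "send_rows", "body": {
  "dr": [
    [0,0,0],
    [0,0,0],
    [0,0,0],
    [0,0,0],
    [0,0,0],
    [0,0,0],
    [0,0,0],
    [0,0,0]
  ],
  "xyz": [
    [0,0,0],
    [0,0,0],
    [0,0,0],
    [0,0,-1],
    [0,0,-3.5],
    [0,0,-7.5],
    [0,0,-11.5],
    [0,0,-14.2]
  ],
  "jaw": [60,75,75,75,75,75,75,75]
}}

```text
time_s: 7.15
eef_pos: [0.6187, 0.3037, 0.223]
eef_rot: [0.002, -0.001, 1.0, 0.001]
wrist_force: [0.5, -0.1, 0.1]
opening: 0.746
grasp_force: 0.0
```

Call:
{"method": "send_rows", "body": {
  "dr": [
    [0,0,0],
    [0,0,0],
    [0,0,0],
    [0,0,0],
    [0,0,0],
    [0,0,0],
    [0,0,0],
    [0,0,0]
  ],
  "xyz": [
    [0.6,-1.5,0],
    [2.3,-6,0],
    [4.3,-11,0],
    [6.3,-16,0],
    [8.3,-21,0],
    [10.3,-26,0],
    [11.9,-30,0],
    [12.3,-31.3,0]
  ],
  "jaw": [86,86,86,86,86,86,86,86]
}}

```text
time_s: 8.15
eef_pos: [0.4935, -0.0118, 0.2181]
eef_rot: [-0.001, 0.0, 1.0, 0.0]
wrist_force: [-0.3, -0.3, -0.0]
opening: 0.86
grasp_force: 0.0
```

Run:
```python
from h import *
cal=ctrl.calibration("wrist");im=ctrl.camera("wrist").copy()
print(ctrl.get_obs()["eef_pos"])
for u in proj("wrist",np.array([(.4965,-.0105,.112),(.6186,.303,.119)]),cal): 
    print(u); cv2.drawMarker(im,tuple(int(round(v)) for v in u),(255,0,0),cv2.MARKER_CROSS,12,1)
save("w1",im)
```

```text
[ 0.4939 -0.0122  0.2184]
[326.4884 200.2919]
[644.3042 320.5396]
```

View pics/w1.png

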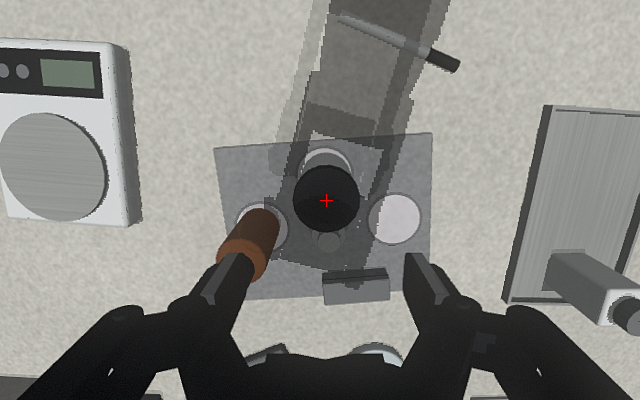

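The jar lid centre is at (326,200), as predicted, and the square bottle stands upright in the tray. I'll descend on the jar and grip it.

Call:
{"method": "send_rows", "body": {
  "dr": [
    [0,0,0],
    [0,0,0],
    [0,0,0],
    [0,0,0],
    [0,0,0],
    [0,0,0],
    [0,0,0],
    [0,0,0]
  ],
  "xyz": [
    [-0.1,0.1,1],
    [-0.1,0.1,3.5],
    [-0.1,0.1,6.5],
    [-0.1,0.1,9.5],
    [-0.1,0.1,12.3],
    [-0.1,0.1,14.2],
    [-0.1,0.1,14.8],
    [-0.1,0.1,14.8]
  ],
  "jaw": [86,86,86,86,86,86,86,86]
}}

```text
time_s: 9.2
eef_pos: [0.4964, -0.0079, 0.0709]
eef_rot: [-0.001, -0.002, 1.0, 0.0]
wrist_force: [0.2, -0.3, 1.2]
opening: 0.859
grasp_force: 0.0
```

Call:
{"method": "send_rows", "body": {
  "dr": [
    [0,0,0],
    [0,0,0],
    [0,0,0],
    [0,0,0],
    [0,0,0],
    [0,0,0],
    [0,0,0],
    [0,0,0]
  ],
  "xyz": [
    [0,0,0],
    [0,0,0],
    [0,0,0],
    [0,0,0],
    [0,0,0],
    [0,0,0],
    [0,0,0],
    [0,0,0]
  ],
  "jaw": [77,71,66,60,50,30,10,0]
}}

```text
time_s: 10.2
eef_pos: [0.4976, -0.0091, 0.0727]
eef_rot: [0.001, -0.001, 1.0, -0.0]
wrist_force: [-0.3, -0.2, 6.9]
opening: 0.655
grasp_force: 62.2
```

```bash
python3 st.py
```

```text
t 10.2 pos [ 0.4976 -0.0091  0.0727] open 0.6554167574429476 gf 62.2061026096344 F [-0.3141 -0.228   6.9104] q [-0.2575  0.1993  1.9155  0.0002  1.0244 -1.8304]
tool x [-1.     -0.002  -0.0023] y [-0.002   1.     -0.0004] z [ 0.0023 -0.0004 -1.    ]
```

Call:
{"method": "send_rows", "body": {
  "dr": [
    [0,0,0],
    [0,0,0],
    [0,0,0],
    [0,0,0],
    [0,0,0],
    [0,0,0],
    [0,0,0],
    [0,0,0]
  ],
  "xyz": [
    [0,0,-1],
    [0,0,-3],
    [0,0.5,-5.5],
    [0.2,3,-7],
    [0.6,7,-7],
    [1,11.5,-7],
    [1.4,16.5,-7],
    [1.9,21.5,-7]
  ],
  "jaw": [0,0,0,0,0,0,0,0]
}}

```text
time_s: 11.2
eef_pos: [0.4766, 0.2075, 0.1417]
eef_rot: [0.0, -0.001, 1.0, -0.0]
wrist_force: [0.8, 0.2, -2.3]
opening: 0.659
grasp_force: 64.2
```

Call:
{"method": "send_rows", "body": {
  "dr": [
    [0,0,0],
    [0,0,0],
    [0,0,0],
    [0,0,0],
    [0,0,0],
    [0,0,0],
    [0,0,0],
    [0,0,0]
  ],
  "xyz": [
    [0.4,4.5,0],
    [0.8,8.5,0],
    [0.9,10.2,0.5],
    [0.9,10.2,2.5],
    [0.9,10.2,5],
    [0.9,10.2,6.5],
    [0.9,10.2,7.2],
    [0.9,10.2,7.3]
  ],
  "jaw": [0,0,0,0,0,0,0,0]
}}

```text
time_s: 12.2
eef_pos: [0.4686, 0.3079, 0.0689]
eef_rot: [0.0, -0.001, 1.0, 0.0]
wrist_force: [-0.1, -0.4, -1.6]
opening: 0.66
grasp_force: 64.5
```

```bash
python3 st.py
```

```text
t 12.2 pos [0.4686 0.3079 0.0689] open 0.6599038037248244 gf 64.46394681930542 F [-0.0735 -0.3671 -1.61  ] q [ 0.3698  0.3311  1.7555 -0.0001  1.054  -1.2027]
tool x [-1.     -0.0018 -0.001 ] y [-0.0018  1.      0.0002] z [ 0.001   0.0002 -1.    ]
```

Call:
{"method": "send_rows", "body": {
  "dr": [
    [0,0,0],
    [0,0,0],
    [0,0,0],
    [0,0,0],
    [0,0,0],
    [0,0,0],
    [0,0,0],
    [0,0,0]
  ],
  "xyz": [
    [0,0,0.15],
    [0,0,0.15],
    [0,0,0.15],
    [0,0,-1],
    [0,0,-4],
    [0,0,-8],
    [0,0,-12],
    [0,0,-15.1]
  ],
  "jaw": [0,75,86,86,86,86,86,86]
}}

```text
time_s: 13.2
eef_pos: [0.4683, 0.3084, 0.2223]
eef_rot: [0.001, -0.001, 1.0, 0.0]
wrist_force: [-0.5, 0.9, -0.3]
opening: 0.862
grasp_force: 0.0
```

Call:
{"method": "send_rows", "body": {
  "dr": [
    [0,0,0],
    [0,0,0],
    [0,0,0],
    [0,0,0],
    [0,0,0],
    [0,0,0],
    [0,0,0],
    [0,0,0]
  ],
  "xyz": [
    [-0.4,-2,0],
    [-1.6,-7,0],
    [-2.8,-12.5,0],
    [-4.1,-18,0],
    [-5.3,-23.5,0],
    [-6.6,-29,0],
    [-7.8,-34.5,0],
    [-8.7,-38.5,0]
  ],
  "jaw": [75,75,75,75,75,75,75,75]
}}

```text
time_s: 14.2
eef_pos: [0.5549, -0.0798, 0.2184]
eef_rot: [-0.001, -0.0, 1.0, 0.0]
wrist_force: [0.1, -0.4, 0.4]
opening: 0.753
grasp_force: 0.0
```

Call:
{"method": "send_rows", "body": {
  "dr": [
    [0,0,0],
    [0,0,0],
    [0,0,0],
    [0,0,0],
    [0,0,0],
    [0,0,0],
    [0,0,0],
    [0,0,0]
  ],
  "xyz": [
    [-0.3,-1.1,0],
    [-0.3,-1.1,0],
    [-0.3,-1.1,0.5],
    [-0.3,-1.1,1],
    [-0.3,-1.1,1],
    [-0.3,-1.1,1],
    [-0.3,-1.1,1],
    [-0.3,-1.1,1]
  ],
  "jaw": [75,75,75,75,75,75,75,75]
}}

```text
time_s: 15.2
eef_pos: [0.5588, -0.0877, 0.2096]
eef_rot: [0.0, -0.001, 1.0, -0.0]
wrist_force: [-0.1, -0.9, 0.0]
opening: 0.748
grasp_force: 0.0
```

Run:
```python
from h import *
cal=ctrl.calibration("wrist");im=ctrl.camera("wrist").copy()
print(ctrl.get_obs()["eef_pos"])
for u in proj("wrist",np.array([(.5585,-.0895,.133),(.554,-.0075,.068)]),cal): 
    print(u); cv2.drawMarker(im,tuple(int(round(v)) for v in u),(255,0,0),cv2.MARKER_CROSS,12,1)
top=ctrl.camera("top")
save("w2",np.vstack([im[60:320],top[100:380]]))
```

```text
[ 0.5588 -0.0878  0.2095]
[322.6419 206.7142]
[409.2394 181.8089]
```

View pics/w2.png

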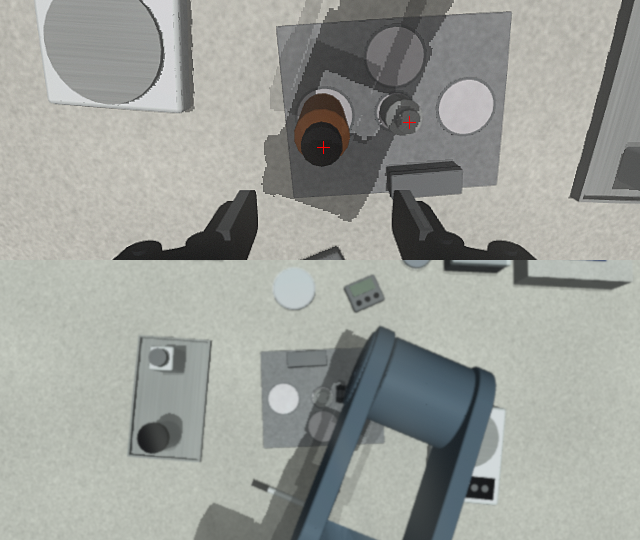

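The wrist crop shows the round cap at (321,205), about 1 px from the prediction. The top crop shows the square bottle and the jar upright in the tray.

Call:
{"method": "send_rows", "body": {
  "dr": [
    [0,0,0],
    [0,0,0],
    [0,0,0],
    [0,0,0],
    [0,0,0],
    [0,0,0],
    [0,0,0],
    [0,0,0]
  ],
  "xyz": [
    [0,-0.1,1],
    [0,-0.1,3.5],
    [0,-0.1,6.5],
    [0,-0.1,9.3],
    [0,-0.1,11.3],
    [0,-0.1,12.2],
    [0,-0.1,12.3],
    [0,-0.1,12.3]
  ],
  "jaw": [75,75,75,75,75,75,75,75]
}}

```text
time_s: 16.3
eef_pos: [0.5593, -0.089, 0.0871]
eef_rot: [0.001, -0.001, 1.0, -0.0]
wrist_force: [0.1, -0.4, 0.8]
opening: 0.753
grasp_force: 0.0
```

Call:
{"method": "send_rows", "body": {
  "dr": [
    [0,0,0],
    [0,0,0],
    [0,0,0],
    [0,0,0],
    [0,0,0],
    [0,0,0],
    [0,0,0],
    [0,0,0]
  ],
  "xyz": [
    [0,0,0],
    [0,0,0],
    [0,0,0],
    [0,0,0],
    [0,0,0],
    [0,0,0],
    [0,0,0],
    [0,0,0]
  ],
  "jaw": [68,62,56,50,40,20,10,0]
}}

```text
time_s: 17.3
eef_pos: [0.5595, -0.0892, 0.0875]
eef_rot: [0.001, -0.001, 1.0, -0.001]
wrist_force: [0.3, -1.0, 6.4]
opening: 0.503
grasp_force: 58.9
```

```bash
python3 st.py
```

```text
t 17.3 pos [ 0.5595 -0.0892  0.0875] open 0.5030200505103926 gf 58.892729332874296 F [ 0.2978 -0.9639  6.3629] q [-0.3674  0.3144  1.7326 -0.0004  1.0926 -1.9403]
tool x [-1.     -0.0022 -0.0018] y [-0.0022  1.     -0.001 ] z [ 0.0018 -0.001  -1.    ]
```

The opening is a bit small for a 48 mm body, so I'll lift slightly and look.

Call:
{"method": "send_rows", "body": {
  "dr": [
    [0,0,0],
    [0,0,0],
    [0,0,0],
    [0,0,0],
    [0,0,0],
    [0,0,0],
    [0,0,0],
    [0,0,0]
  ],
  "xyz": [
    [0,0,-0.3],
    [0,0,-0.8],
    [0,0,-1.4],
    [0,0,-2],
    [0,0,-2],
    [0,0,-2],
    [0,0,-2],
    [0,0,-2]
  ],
  "jaw": [0,0,0,0,0,0,0,0]
}}

```text
time_s: 18.3
eef_pos: [0.5586, -0.0887, 0.1062]
eef_rot: [-0.0, -0.001, 1.0, 0.0]
wrist_force: [-0.8, -0.7, -1.7]
opening: 0.508
grasp_force: 59.2
```

Run:
```python
from h import *
import h
exec(open("st.py").read())
save("s3",ctrl.camera("scene"),(260,60,420,220),3.5)
```

```text
t 18.3 pos [ 0.5586 -0.0887  0.1062] open 0.5083305647118175 gf 59.18632049812004 F [-0.7999 -0.7218 -1.7123] q [-0.3672  0.2877  1.7235  0.      1.1309 -1.9403]
tool x [-1.     -0.0022  0.0004] y [-0.0022  1.      0.0002] z [-0.0004  0.0002 -1.    ]
```

View pics/s3.png

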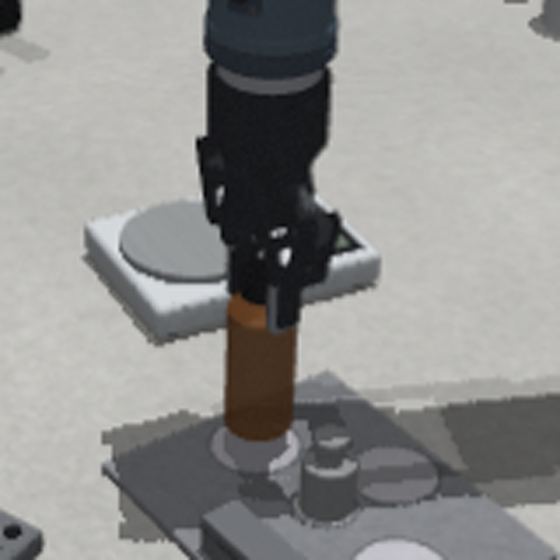

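The bottle hangs upright and about 2 cm clear of its mark, with a firm grip near the top of its body. Next I'll carry it over the weight to the middle slot of the tray.

Call:
{"method": "send_rows", "body": {
  "dr": [
    [0,0,0],
    [0,0,0],
    [0,0,0],
    [0,0,0],
    [0,0,0],
    [0,0,0],
    [0,0,0],
    [0,0,0]
  ],
  "xyz": [
    [0,0,-1.5],
    [0,0,-4],
    [0,0.5,-6.5],
    [0.1,2.5,-7],
    [0.2,6,-7],
    [0.4,10,-7],
    [0.6,14.5,-7],
    [0.8,19,-7]
  ],
  "jaw": [0,0,0,0,0,0,0,0]
}}

```text
time_s: 19.35
eef_pos: [0.5492, 0.1037, 0.1759]
eef_rot: [-0.0, -0.001, 1.0, 0.0]
wrist_force: [0.8, 0.7, -2.5]
opening: 0.502
grasp_force: 59.4
```

Call:
{"method": "send_rows", "body": {
  "dr": [
    [0,0,0],
    [0,0,0],
    [0,0,0],
    [0,0,0],
    [0,0,0],
    [0,0,0],
    [0,0,0],
    [0,0,0]
  ],
  "xyz": [
    [0.2,4.5,0],
    [0.4,9,0],
    [0.5,13,0],
    [0.6,17,0],
    [0.7,19.5,0],
    [0.7,20.3,0.5],
    [0.7,20.3,2],
    [0.7,20.3,4]
  ],
  "jaw": [0,0,0,0,0,0,0,0]
}}

```text
time_s: 20.35
eef_pos: [0.5427, 0.3033, 0.135]
eef_rot: [-0.0, -0.001, 1.0, -0.0]
wrist_force: [-0.1, -0.3, -3.0]
opening: 0.502
grasp_force: 59.4
```

Call:
{"method": "send_rows", "body": {
  "dr": [
    [0,0,0],
    [0,0,0],
    [0,0,0],
    [0,0,0],
    [0,0,0],
    [0,0,0],
    [0,0,0],
    [0,0,0]
  ],
  "xyz": [
    [0,0,1.8],
    [0,0,3.5],
    [0,0,4.6],
    [0,0,5.2],
    [0,0,5.3],
    [0,0,5.4],
    [0,0,5.4],
    [0,0,5.4]
  ],
  "jaw": [0,0,0,0,0,0,0,0]
}}

```text
time_s: 21.35
eef_pos: [0.5436, 0.3044, 0.0835]
eef_rot: [0.001, -0.001, 1.0, 0.0]
wrist_force: [-0.8, -1.3, 6.4]
opening: 0.501
grasp_force: 61.2
```

```bash
python3 st.py
```

```text
t 21.35 pos [0.5436 0.3044 0.0835] open 0.5011561223451239 gf 61.21702673903201 F [-0.7874 -1.2606  6.4173] q [ 0.3204  0.43    1.5828 -0.0002  1.1269 -1.2526]
tool x [-1.     -0.0023 -0.0019] y [-0.0023  1.      0.0004] z [ 0.0019  0.0004 -1.    ]
```

Call:
{"method": "send_rows", "body": {
  "dr": [
    [0,0,0],
    [0,0,0],
    [0,0,0],
    [0,0,0],
    [0,0,0],
    [0,0,0],
    [0,0,0],
    [0,0,0]
  ],
  "xyz": [
    [0,0,0],
    [0,0,0],
    [0,0,0],
    [0,0,-1],
    [0,0,-3.5],
    [0,0,-7.5],
    [0,0,-11.5],
    [0,0,-13.7]
  ],
  "jaw": [60,78,78,78,78,78,78,78]
}}

```text
time_s: 22.35
eef_pos: [0.5439, 0.3047, 0.2231]
eef_rot: [0.002, -0.001, 1.0, 0.001]
wrist_force: [0.8, -0.1, -0.2]
opening: 0.781
grasp_force: 0.0
```

Call:
{"method": "send_rows", "body": {
  "dr": [
    [0,0,0],
    [0,0,0],
    [0,0,0],
    [0,0,0],
    [0,0,0],
    [0,0,0],
    [0,0,0],
    [0,0,0]
  ],
  "xyz": [
    [-0.1,-2,0],
    [-0.3,-7,0],
    [-0.5,-12.5,0],
    [-0.7,-18,0],
    [-0.9,-23.5,0],
    [-1,-28,0],
    [-1,-30.5,0],
    [-1,-31.1,0]
  ],
  "jaw": [70,70,70,70,70,70,70,70]
}}

```text
time_s: 23.35
eef_pos: [0.5524, -0.009, 0.218]
eef_rot: [-0.001, 0.0, 1.0, 0.0]
wrist_force: [-0.7, 0.8, -1.2]
opening: 0.701
grasp_force: 0.0
```

Call:
{"method": "send_rows", "body": {
  "dr": [
    [0,0,0],
    [0,0,0],
    [0,0,0],
    [0,0,0],
    [0,0,0],
    [0,0,0],
    [0,0,0],
    [0,0,0]
  ],
  "xyz": [
    [0,0,1],
    [0,0,3],
    [0,0,5],
    [0,0,6],
    [0,0,6],
    [0,0,6],
    [0,0,6],
    [0,0,6]
  ],
  "jaw": [70,70,70,70,70,70,70,70]
}}

```text
time_s: 24.35
eef_pos: [0.5539, -0.0068, 0.16]
eef_rot: [0.001, -0.001, 1.0, -0.0]
wrist_force: [0.4, 0.6, 0.2]
opening: 0.7
grasp_force: 0.0
```

Run:
```python
from h import *
cal=ctrl.calibration("wrist");im=ctrl.camera("wrist").copy()
print(ctrl.get_obs()["eef_pos"])
u=proj("wrist",np.array([(.554,-.0075,.068)]),cal)[0];print(u)
cv2.drawMarker(im,tuple(int(round(v)) for v in u),(255,0,0),cv2.MARKER_CROSS,12,1)
top=ctrl.camera("top")
save("w4",np.vstack([im[80:340],top[100:380]]))
```

```text
[ 0.5538 -0.0068  0.1599]
[324.1167 201.4061]
```

View pics/w4.png

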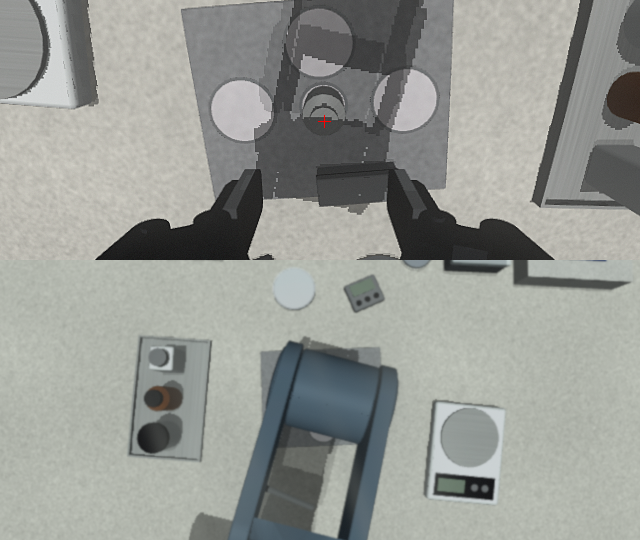

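The weight's knob is at (323,198), within 1–2 mm of the prediction, and all three containers stand in a row in the tray. I'll grip the weight now.

Call:
{"method": "send_rows", "body": {
  "dr": [
    [0,0,0],
    [0,0,0],
    [0,0,0],
    [0,0,0],
    [0,0,0],
    [0,0,0],
    [0,0,0],
    [0,0,0]
  ],
  "xyz": [
    [0,0,1],
    [0,0,3.5],
    [0,0,6.5],
    [0,0,9],
    [0,0,11],
    [0,0,12.1],
    [0,0,12.4],
    [0,0,12.4]
  ],
  "jaw": [70,70,70,70,70,70,70,70]
}}

```text
time_s: 25.45
eef_pos: [0.5539, -0.0068, 0.0357]
eef_rot: [0.0, -0.001, 1.0, -0.0]
wrist_force: [-0.5, -0.2, 0.6]
opening: 0.7
grasp_force: 0.0
```

Call:
{"method": "send_rows", "body": {
  "dr": [
    [0,0,0],
    [0,0,0],
    [0,0,0],
    [0,0,0],
    [0,0,0],
    [0,0,0],
    [0,0,0],
    [0,0,0]
  ],
  "xyz": [
    [0,0,0],
    [0,0,0],
    [0,0,0],
    [0,0,0],
    [0,0,0],
    [0,0,0],
    [0,0,0],
    [0,0,0]
  ],
  "jaw": [62,55,49,43,37,25,10,0]
}}

```text
time_s: 26.45
eef_pos: [0.5551, -0.0073, 0.0378]
eef_rot: [0.001, -0.001, 1.0, -0.001]
wrist_force: [-4.5, -1.3, 15.4]
opening: 0.249
grasp_force: 66.0
```

```bash
python3 st.py
```

```text
t 26.45 pos [ 0.5551 -0.0073  0.0378] open 0.24899389688575724 gf 66.01074297825107 F [-4.5202 -1.3133 15.389 ] q [-0.2267  0.3689  1.7819 -0.0005  0.9876 -1.7996]
tool x [-1.     -0.0023 -0.0029] y [-0.0023  1.     -0.0011] z [ 0.0029 -0.0011 -1.    ]
```

Run:
```python
from h import *
a=cv2.resize(ctrl.camera("scene")[120:240,290:410],(480,480),interpolation=cv2.INTER_CUBIC)
cal=ctrl.calibration("wrist");w=ctrl.camera("wrist")
u=proj("wrist",np.array([(.554,-.0075,.068)]),cal)[0];print(u,ctrl.get_obs()["eef_pos"])
x,y=[int(v) for v in u]; y=min(max(y,100),300)
b=cv2.resize(w[y-100:y+100,220:420],(480,480),interpolation=cv2.INTER_CUBIC)
save("s5",cv2.resize(np.hstack([a,b]),(800,400)))
```

```text
[324.7682 277.7592] [ 0.5551 -0.0073  0.0378]
```

View pics/s5.png

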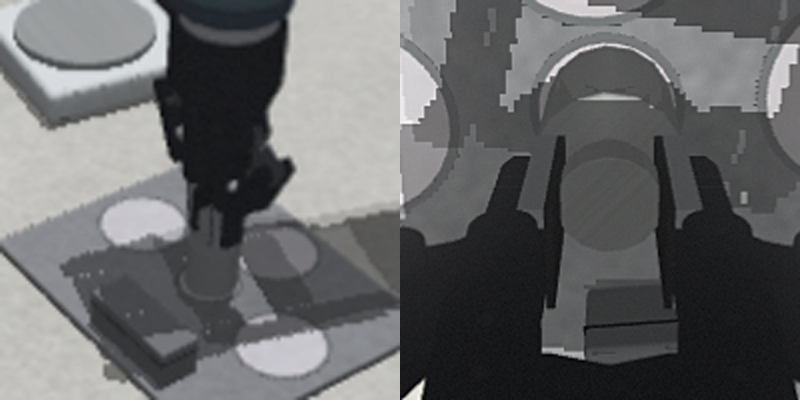

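Run:
```python
from h import *
cal=ctrl.calibration("wrist");T=cal["world_from_camera"]
print("f",cal["camera_matrix"][0,0])
p=np.array([.5551,-.0073,.0378])
for z in (-.02,-.01,0,.01,.02,.03):
    print(z,[proj("wrist",p+[dx,-.013,z],cal)[0].round(0) for dx in (-.011,.011)], "w4",[proj("wrist",p+[dx,-.030,z],cal)[0].round(0) for dx in (-.011,.011)])
```

```text
f 320.95460144974675
-0.02 [array([303., 218.]), array([303., 253.])] w4 [array([273., 218.]), array([275., 253.])]
-0.01 [array([302., 224.]), array([302., 260.])] w4 [array([271., 224.]), array([273., 260.])]
0 [array([300., 231.]), array([301., 269.])] w4 [array([268., 231.]), array([270., 269.])]
0.01 [array([299., 239.]), array([300., 278.])] w4 [array([264., 239.]), array([267., 278.])]
0.02 [array([297., 247.]), array([298., 289.])] w4 [array([260., 247.]), array([263., 289.])]
0.03 [array([295., 257.]), array([296., 301.])] w4 [array([256., 257.]), array([259., 301.])]
```

Measurement shows the fingertips standing about 16–20 mm behind the TCP rather than ahead of it. The grip is therefore on the knob, with the tips resting on the cylinder top, which is a sound grip for this weight. I'll lift gently and check.

Call:
{"method": "send_rows", "body": {
  "dr": [
    [0,0,0],
    [0,0,0],
    [0,0,0],
    [0,0,0],
    [0,0,0],
    [0,0,0],
    [0,0,0],
    [0,0,0]
  ],
  "xyz": [
    [0,0,-0.3],
    [0,0,-0.8],
    [0,0,-1.5],
    [0,0,-3],
    [0,0,-5],
    [0,0,-7],
    [0,0,-8],
    [0,0,-8]
  ],
  "jaw": [0,0,0,0,0,0,0,0]
}}

```text
time_s: 27.55
eef_pos: [0.5542, -0.0069, 0.1165]
eef_rot: [0.001, -0.001, 1.0, -0.0]
wrist_force: [0.9, -0.6, -4.3]
opening: 0.252
grasp_force: 64.6
```

```bash
python3 st.py
python3 - <<'E'
from h import *
a=cv2.resize(ctrl.camera("scene")[80:240,290:410],(360,480),interpolation=cv2.INTER_CUBIC)
b=cv2.resize(ctrl.camera("wrist")[160:400,220:420],(400,480),interpolation=cv2.INTER_CUBIC)
save("s6",np.hstack([a,b]))
E
```

```text
t 27.55 pos [ 0.5542 -0.0069  0.1165] open 0.25213554756037765 gf 64.55273743282305 F [ 0.9015 -0.5815 -4.312 ] q [-0.2266  0.2489  1.7487  0.      1.1419 -1.7997]
tool x [-1.     -0.0023 -0.002 ] y [-0.0023  1.     -0.0005] z [ 0.002  -0.0005 -1.    ]
```

View pics/s6.png

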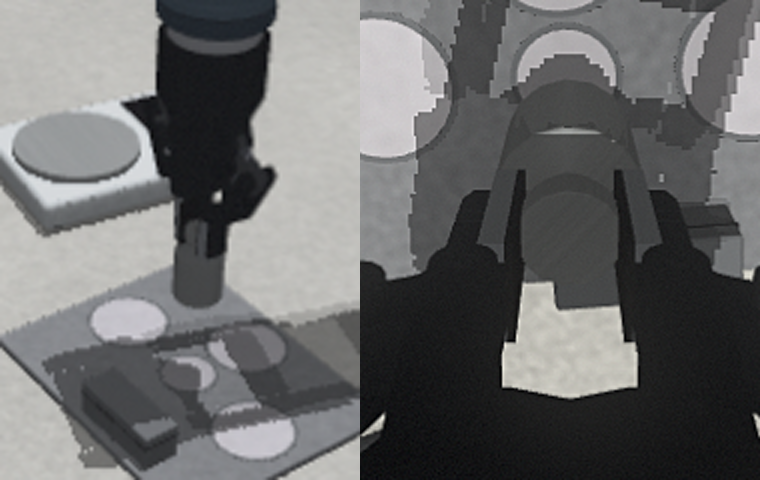

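The weight hangs upright from its knob, clear of the mark (4.3 N). Next, over to the balance.

Call:
{"method": "send_rows", "body": {
  "dr": [
    [0,0,0],
    [0,0,0],
    [0,0,0],
    [0,0,0],
    [0,0,0],
    [0,0,0],
    [0,0,0],
    [0,0,0]
  ],
  "xyz": [
    [0.2,-1,0],
    [0.9,-4,0],
    [2,-8.5,0],
    [3.2,-13.5,0],
    [4.5,-18.5,0],
    [5.6,-23.5,0],
    [6.7,-27.8,0],
    [7.1,-29.6,0]
  ],
  "jaw": [0,0,0,0,0,0,0,0]
}}

```text
time_s: 28.65
eef_pos: [0.4817, -0.3057, 0.1147]
eef_rot: [-0.0, 0.0, 1.0, 0.0]
wrist_force: [0.1, -0.4, -4.8]
opening: 0.249
grasp_force: 65.0
```

Call:
{"method": "send_rows", "body": {
  "dr": [
    [0,0,0],
    [0,0,0],
    [0,0,0],
    [0,0,0],
    [0,0,0],
    [0,0,0],
    [0,0,0],
    [0,0,0]
  ],
  "xyz": [
    [0.1,-0.4,0],
    [0.1,-0.4,0],
    [0.1,-0.4,1],
    [0.1,-0.4,2],
    [0.1,-0.4,2.7],
    [0.1,-0.4,3.2],
    [0.1,-0.4,3.6],
    [0.1,-0.4,3.9]
  ],
  "jaw": [0,0,0,0,0,0,0,0]
}}

```text
time_s: 29.65
eef_pos: [0.4823, -0.307, 0.0763]
eef_rot: [0.0, -0.001, 1.0, -0.0]
wrist_force: [0.7, 0.3, -4.8]
opening: 0.248
grasp_force: 65.0
```

Call:
{"method": "send_rows", "body": {
  "dr": [
    [0,0,0],
    [0,0,0],
    [0,0,0],
    [0,0,0],
    [0,0,0],
    [0,0,0],
    [0,0,0],
    [0,0,0]
  ],
  "xyz": [
    [0,0,0.1],
    [0,0,0.2],
    [0,0,0.3],
    [0,0,0.4],
    [0,0,0.5],
    [0,0,0.5],
    [0,0,0.5],
    [0,0,0.5]
  ],
  "jaw": [0,0,0,0,0,0,0,0]
}}

```text
time_s: 30.65
eef_pos: [0.4823, -0.3069, 0.0714]
eef_rot: [0.0, -0.001, 1.0, -0.0]
wrist_force: [-0.4, 1.1, -3.5]
opening: 0.249
grasp_force: 65.0
```

```bash
python3 st.py
```

```text
t 30.65 pos [ 0.4823 -0.3069  0.0714] open 0.24915442362570925 gf 64.98223587303073 F [-0.4447  1.0542 -3.4512] q [-0.7743  0.3489  1.725  -0.      1.0676 -2.3474]
tool x [-1.     -0.0023 -0.0001] y [-0.0023  1.     -0.0001] z [ 0.0001 -0.0001 -1.    ]
```

Call:
{"method": "send_rows", "body": {
  "dr": [
    [0,0,0],
    [0,0,0],
    [0,0,0],
    [0,0,0],
    [0,0,0],
    [0,0,0],
    [0,0,0],
    [0,0,0]
  ],
  "xyz": [
    [0,0,0.05],
    [0,0,0.1],
    [0,0,0.15],
    [0,0,0.2],
    [0,0,0.22],
    [0,0,0.22],
    [0,0,0.22],
    [0,0,0.22]
  ],
  "jaw": [0,0,0,0,0,0,0,0]
}}

```text
time_s: 31.65
eef_pos: [0.4823, -0.307, 0.07]
eef_rot: [0.0, -0.001, 1.0, -0.0]
wrist_force: [-3.4, 2.1, 5.3]
opening: 0.255
grasp_force: 67.3
```

It's touching the pan. Release and rise, then check it.

Call:
{"method": "send_rows", "body": {
  "dr": [
    [0,0,0],
    [0,0,0],
    [0,0,0],
    [0,0,0],
    [0,0,0],
    [0,0,0],
    [0,0,0],
    [0,0,0]
  ],
  "xyz": [
    [0,0,0],
    [0,0,0],
    [0,0,0],
    [0,0,0],
    [0,0,-1],
    [0,0,-3.5],
    [0,0,-7.5],
    [0,0,-11]
  ],
  "jaw": [35,50,65,65,65,65,65,65]
}}

```text
time_s: 32.65
eef_pos: [0.4824, -0.3071, 0.1813]
eef_rot: [0.0, -0.001, 1.0, -0.0]
wrist_force: [-0.3, 0.6, 0.7]
opening: 0.651
grasp_force: 0.0
```

Call:
{"method": "send_rows", "body": {
  "dr": [
    [0,0,0],
    [0,0,0],
    [0,0,0],
    [0,0,0],
    [0,0,0],
    [0,0,0],
    [0,0,0],
    [0,0,0]
  ],
  "xyz": [
    [0,1,-3],
    [-0.3,4,-4],
    [-0.8,9,-4],
    [-1.4,14,-4],
    [-2,19,-4],
    [-2.6,24,-4],
    [-3.2,29,-4],
    [-3.5,32,-4]
  ],
  "jaw": [75,75,75,75,75,75,75,75]
}}

```text
time_s: 33.65
eef_pos: [0.5166, 0.0155, 0.2201]
eef_rot: [0.001, -0.002, 1.0, 0.0]
wrist_force: [0.4, 0.2, 0.5]
opening: 0.752
grasp_force: 0.0
```

```bash
python3 st.py
python3 - <<'E'
from h import *
im=ctrl.camera("top").copy()
for u in np.r_[proj("top",circ((.482,-.3075),.012,.1)),proj("top",circ((.482,-.3075),.019,.08)) ]: im[int(round(u[1])),int(round(u[0]))]=(255,0,0)
a=cv2.resize(im[220:360,415:515],(400,560),interpolation=cv2.INTER_CUBIC);b=cv2.resize(im[170:310,120:220],(400,560),interpolation=cv2.INTER_CUBIC)
save("t7",np.hstack([b,a]))
E
```

```text
t 33.65 pos [0.5166 0.0155 0.2201] open 0.7521610682254294 gf 0.0 F [0.4302 0.1799 0.4762] q [-0.2003  0.0483  1.7517  0.0003  1.3404 -1.7752]
tool x [-1.     -0.004  -0.0012] y [-0.004   1.      0.0001] z [ 0.0012  0.0001 -1.    ]
```

View pics/t7.png

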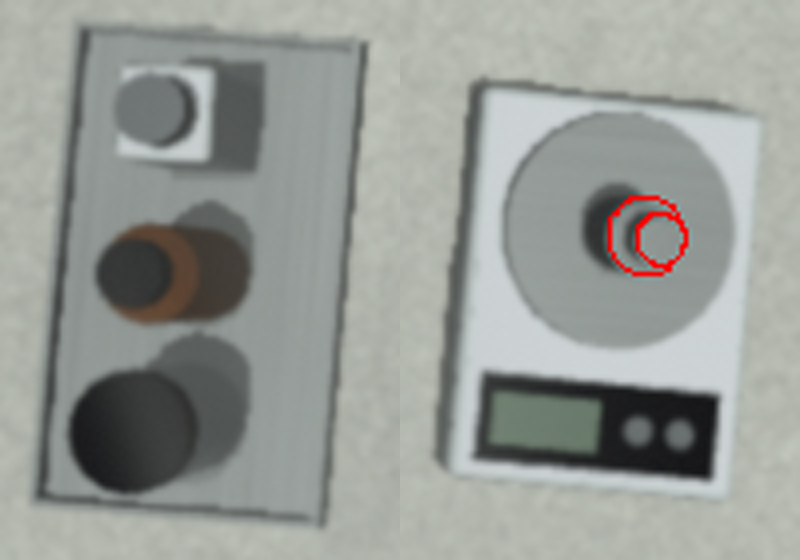

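The weight sits at the pan's centre: its outline matches the prediction for (0.482, −0.3075). The three containers are upright in the tray at (165,110), (148,275) and (133,430). Now I'll take them back, round bottle first.

Call:
{"method": "send_rows", "body": {
  "dr": [
    [0,0,0],
    [0,0,0],
    [0,0,0],
    [0,0,0],
    [0,0,0],
    [0,0,0],
    [0,0,0],
    [0,0,0]
  ],
  "xyz": [
    [-0.2,2,0],
    [-0.7,7,0],
    [-1.2,12.5,0],
    [-1.7,18,0],
    [-2.2,23,0],
    [-2.6,27,0],
    [-2.7,29,0],
    [-2.7,29,0]
  ],
  "jaw": [78,78,78,78,78,78,78,78]
}}

```text
time_s: 34.7
eef_pos: [0.5427, 0.3036, 0.2193]
eef_rot: [-0.0, -0.002, 1.0, -0.0]
wrist_force: [-0.3, -0.2, -0.4]
opening: 0.78
grasp_force: 0.0
```

Call:
{"method": "send_rows", "body": {
  "dr": [
    [0,0,0],
    [0,0,0],
    [0,0,0],
    [0,0,0],
    [0,0,0],
    [0,0,0],
    [0,0,0],
    [0,0,0]
  ],
  "xyz": [
    [0,0,1],
    [0,0,3],
    [0,0,3],
    [0,0,3],
    [0,0,3],
    [0,0,3],
    [0,0,3],
    [0,0,3]
  ],
  "jaw": [78,78,78,78,78,78,78,78]
}}

```text
time_s: 35.7
eef_pos: [0.5429, 0.3034, 0.1894]
eef_rot: [0.0, -0.001, 1.0, 0.0]
wrist_force: [-0.9, -0.2, 0.9]
opening: 0.782
grasp_force: 0.0
```

```bash
python3 st.py
```

```text
t 35.7 pos [0.5429 0.3034 0.1894] open 0.7819307880519947 gf 0.0 F [-0.8859 -0.1903  0.8733] q [ 0.319   0.3093  1.5125  0.      1.3194 -1.2542]
tool x [-1.     -0.0024 -0.0003] y [-0.0024  1.      0.0001] z [ 0.0003  0.0001 -1.    ]
```

Call:
{"method": "send_rows", "body": {
  "dr": [
    [0,0,0],
    [0,0,0],
    [0,0,0],
    [0,0,0],
    [0,0,0],
    [0,0,0],
    [0,0,0],
    [0,0,0]
  ],
  "xyz": [
    [-0.05,0.1,1],
    [-0.05,0.1,3.5],
    [-0.05,0.1,6],
    [-0.05,0.1,8.5],
    [-0.05,0.1,10.2],
    [-0.05,0.1,11],
    [-0.05,0.1,11.1],
    [-0.05,0.1,11.1]
  ],
  "jaw": [78,78,78,78,78,78,78,78]
}}

```text
time_s: 36.7
eef_pos: [0.544, 0.3045, 0.0791]
eef_rot: [0.001, -0.001, 1.0, 0.0]
wrist_force: [0.1, -0.6, 0.3]
opening: 0.778
grasp_force: 0.0
```

Call:
{"method": "send_rows", "body": {
  "dr": [
    [0,0,0],
    [0,0,0],
    [0,0,0],
    [0,0,0],
    [0,0,0],
    [0,0,0],
    [0,0,0],
    [0,0,0]
  ],
  "xyz": [
    [0,0,0],
    [0,0,0],
    [0,0,0],
    [0,0,0],
    [0,0,0],
    [0,0,0],
    [0,0,0],
    [0,0,0]
  ],
  "jaw": [68,62,56,50,40,20,10,0]
}}

```text
time_s: 37.7
eef_pos: [0.544, 0.3042, 0.0791]
eef_rot: [0.001, -0.001, 1.0, 0.0]
wrist_force: [-0.7, -1.2, 4.8]
opening: 0.526
grasp_force: 61.1
```

```bash
python3 st.py
```

```text
t 37.7 pos [0.544  0.3042 0.0791] open 0.5260111353430766 gf 61.082733711227775 F [-0.659  -1.1828  4.7936] q [ 0.32    0.4367  1.5835 -0.0003  1.12   -1.253 ]
tool x [-1.     -0.0022 -0.0013] y [-0.0022  1.      0.0002] z [ 0.0013  0.0002 -1.    ]
```

Call:
{"method": "send_rows", "body": {
  "dr": [
    [0,0,0],
    [0,0,0],
    [0,0,0],
    [0,0,0],
    [0,0,0],
    [0,0,0],
    [0,0,0],
    [0,0,0]
  ],
  "xyz": [
    [0,0,-1],
    [0,0,-3],
    [0,-0.5,-5.5],
    [-0.1,-2.5,-7],
    [-0.2,-6,-7],
    [-0.4,-10,-7],
    [-0.5,-14.5,-7],
    [-0.7,-19,-7]
  ],
  "jaw": [0,0,0,0,0,0,0,0]
}}

```text
time_s: 38.7
eef_pos: [0.5504, 0.1119, 0.1487]
eef_rot: [0.0, -0.001, 1.0, -0.0]
wrist_force: [0.6, -0.3, -1.7]
opening: 0.521
grasp_force: 61.6
```

Call:
{"method": "send_rows", "body": {
  "dr": [
    [0,0,0],
    [0,0,0],
    [0,0,0],
    [0,0,0],
    [0,0,0],
    [0,0,0],
    [0,0,0],
    [0,0,0]
  ],
  "xyz": [
    [-0.2,-4.5,0],
    [-0.4,-9,0],
    [-0.5,-13,0],
    [-0.7,-17,0],
    [-0.8,-19.5,0],
    [-0.8,-20.3,0.5],
    [-0.8,-20.3,2],
    [-0.8,-20.3,4]
  ],
  "jaw": [0,0,0,0,0,0,0,0]
}}

```text
time_s: 39.7
eef_pos: [0.5589, -0.0877, 0.1072]
eef_rot: [-0.0, -0.001, 1.0, 0.0]
wrist_force: [-0.0, -0.2, -2.0]
opening: 0.523
grasp_force: 61.6
```

Call:
{"method": "send_rows", "body": {
  "dr": [
    [0,0,0],
    [0,0,0],
    [0,0,0],
    [0,0,0],
    [0,0,0],
    [0,0,0],
    [0,0,0],
    [0,0,0]
  ],
  "xyz": [
    [0,0,0.8],
    [0,0,1.5],
    [0,0,1.8],
    [0,0,1.8],
    [0,0,1.8],
    [0,0,1.8],
    [0,0,1.8],
    [0,0,1.8]
  ],
  "jaw": [0,0,0,0,0,0,0,0]
}}

```text
time_s: 40.7
eef_pos: [0.5593, -0.0888, 0.0903]
eef_rot: [0.0, -0.001, 1.0, -0.0]
wrist_force: [-0.8, -0.2, -1.9]
opening: 0.523
grasp_force: 61.6
```

```bash
python3 st.py
```

```text
t 40.7 pos [ 0.5593 -0.0888  0.0903] open 0.5233839706603454 gf 61.62509637884796 F [-0.8374 -0.2103 -1.9294] q [-0.367   0.3108  1.7306  0.      1.1    -1.94  ]
tool x [-1.     -0.0023 -0.0002] y [-0.0023  1.     -0.0001] z [ 0.0002 -0.0001 -1.    ]
```

Call:
{"method": "send_rows", "body": {
  "dr": [
    [0,0,0],
    [0,0,0],
    [0,0,0],
    [0,0,0],
    [0,0,0],
    [0,0,0],
    [0,0,0],
    [0,0,0]
  ],
  "xyz": [
    [0,0,0.2],
    [0,0,0.4],
    [0,0,0.55],
    [0,0,0.65],
    [0,0,0.7],
    [0,0,0.75],
    [0,0,0.75],
    [0,0,0.75]
  ],
  "jaw": [0,0,0,0,0,0,0,0]
}}

```text
time_s: 41.7
eef_pos: [0.5595, -0.0888, 0.0831]
eef_rot: [0.0, -0.001, 1.0, -0.0]
wrist_force: [-0.4, -0.5, 3.1]
opening: 0.521
grasp_force: 62.1
```

Call:
{"method": "send_rows", "body": {
  "dr": [
    [0,0,0],
    [0,0,0],
    [0,0,0],
    [0,0,0],
    [0,0,0],
    [0,0,0],
    [0,0,0],
    [0,0,0]
  ],
  "xyz": [
    [0,0,0],
    [0,0,0],
    [0,0,0],
    [0,0,-1],
    [0,0,-3.5],
    [0,0,-7.5],
    [0,0,-11.5],
    [0,0,-13.6]
  ],
  "jaw": [60,75,75,75,75,75,75,75]
}}

```text
time_s: 42.7
eef_pos: [0.5604, -0.0891, 0.2223]
eef_rot: [0.002, -0.001, 1.0, -0.001]
wrist_force: [-0.6, 0.4, -1.1]
opening: 0.754
grasp_force: 0.0
```

Call:
{"method": "send_rows", "body": {
  "dr": [
    [0,0,0],
    [0,0,0],
    [0,0,0],
    [0,0,0],
    [0,0,0],
    [0,0,0],
    [0,0,0],
    [0,0,0]
  ],
  "xyz": [
    [0.4,2,0],
    [1.6,7,0],
    [2.8,12.5,0],
    [4.1,18,0],
    [5.3,23.5,0],
    [6.6,29,0],
    [7.8,34.5,0],
    [8.7,38.5,0]
  ],
  "jaw": [86,86,86,86,86,86,86,86]
}}

```text
time_s: 43.7
eef_pos: [0.4685, 0.2989, 0.2172]
eef_rot: [-0.001, -0.002, 1.0, -0.0]
wrist_force: [0.4, -0.9, -0.0]
opening: 0.865
grasp_force: 0.0
```

Call:
{"method": "send_rows", "body": {
  "dr": [
    [0,0,0],
    [0,0,0],
    [0,0,0],
    [0,0,0],
    [0,0,0],
    [0,0,0],
    [0,0,0],
    [0,0,0]
  ],
  "xyz": [
    [0.3,1.2,0],
    [0.3,1.2,1],
    [0.3,1.2,3],
    [0.3,1.2,3],
    [0.3,1.2,3],
    [0.3,1.2,3],
    [0.3,1.2,3],
    [0.3,1.2,3]
  ],
  "jaw": [86,86,86,86,86,86,86,86]
}}

```text
time_s: 44.7
eef_pos: [0.4685, 0.3081, 0.1891]
eef_rot: [0.0, -0.001, 1.0, 0.0]
wrist_force: [-0.7, -0.1, 0.8]
opening: 0.859
grasp_force: 0.0
```

```bash
python3 st.py
```

```text
t 44.7 pos [0.4685 0.3081 0.1891] open 0.8591274279699465 gf 0.0 F [-0.735  -0.1267  0.7756] q [ 0.3701  0.1776  1.6743 -0.      1.2891 -1.203 ]
tool x [-1.     -0.0023 -0.0006] y [-0.0023  1.      0.0002] z [ 0.0006  0.0002 -1.    ]
```

Call:
{"method": "send_rows", "body": {
  "dr": [
    [0,0,0],
    [0,0,0],
    [0,0,0],
    [0,0,0],
    [0,0,0],
    [0,0,0],
    [0,0,0],
    [0,0,0]
  ],
  "xyz": [
    [0,0,1],
    [0,0,3.5],
    [0,0,6.5],
    [0,0,9],
    [0,0,11],
    [0,0,12],
    [0,0,12.3],
    [0,0,12.3]
  ],
  "jaw": [86,86,86,86,86,86,86,86]
}}

```text
time_s: 45.7
eef_pos: [0.4686, 0.3082, 0.0661]
eef_rot: [0.0, -0.001, 1.0, 0.0]
wrist_force: [0.3, 0.5, 0.4]
opening: 0.861
grasp_force: 0.0
```

Call:
{"method": "send_rows", "body": {
  "dr": [
    [0,0,0],
    [0,0,0],
    [0,0,0],
    [0,0,0],
    [0,0,0],
    [0,0,0],
    [0,0,0],
    [0,0,0]
  ],
  "xyz": [
    [0,0,0],
    [0,0,0],
    [0,0,0],
    [0,0,0],
    [0,0,0],
    [0,0,0],
    [0,0,0],
    [0,0,0]
  ],
  "jaw": [77,71,66,60,50,30,10,0]
}}

```text
time_s: 46.7
eef_pos: [0.4691, 0.3082, 0.0668]
eef_rot: [0.001, -0.001, 1.0, 0.0]
wrist_force: [-1.1, -1.9, 5.6]
opening: 0.658
grasp_force: 62.4
```

```bash
python3 st.py
```

```text
t 46.7 pos [0.4691 0.3082 0.0668] open 0.6579438249942295 gf 62.43802070617676 F [-1.0826 -1.8801  5.5516] q [ 0.37    0.3351  1.7553 -0.0003  1.0496 -1.2029]
tool x [-1.     -0.0023 -0.0016] y [-0.0023  1.      0.0003] z [ 0.0016  0.0003 -1.    ]
```

Call:
{"method": "send_rows", "body": {
  "dr": [
    [0,0,0],
    [0,0,0],
    [0,0,0],
    [0,0,0],
    [0,0,0],
    [0,0,0],
    [0,0,0],
    [0,0,0]
  ],
  "xyz": [
    [0,0,-1],
    [0,0,-3],
    [0,-0.5,-5.5],
    [-0.2,-3,-7],
    [-0.6,-7,-7],
    [-1,-11.5,-7],
    [-1.4,-16.5,-7],
    [-1.9,-21.5,-7]
  ],
  "jaw": [0,0,0,0,0,0,0,0]
}}

```text
time_s: 47.7
eef_pos: [0.4875, 0.0918, 0.1359]
eef_rot: [0.0, -0.001, 1.0, 0.0]
wrist_force: [0.0, 0.2, -1.1]
opening: 0.666
grasp_force: 64.1
```

Call:
{"method": "send_rows", "body": {
  "dr": [
    [0,0,0],
    [0,0,0],
    [0,0,0],
    [0,0,0],
    [0,0,0],
    [0,0,0],
    [0,0,0],
    [0,0,0]
  ],
  "xyz": [
    [-0.4,-4.5,0],
    [-0.7,-8.5,0],
    [-0.85,-10.2,0.5],
    [-0.85,-10.2,2.5],
    [-0.85,-10.2,4.5],
    [-0.85,-10.2,5.7],
    [-0.85,-10.2,5.8],
    [-0.85,-10.2,5.8]
  ],
  "jaw": [0,0,0,0,0,0,0,0]
}}

```text
time_s: 48.7
eef_pos: [0.4969, -0.0087, 0.0782]
eef_rot: [0.0, -0.001, 1.0, -0.0]
wrist_force: [-0.4, 0.1, -1.5]
opening: 0.656
grasp_force: 64.2
```

```bash
python3 st.py
```

```text
t 48.7 pos [ 0.4969 -0.0087  0.0782] open 0.6564079318211067 gf 64.23888444900513 F [-0.3678  0.0597 -1.5205] q [-0.2568  0.1899  1.9132  0.0001  1.0379 -1.8303]
tool x [-1.     -0.0027 -0.0006] y [-0.0027  1.     -0.0001] z [ 0.0006 -0.0001 -1.    ]
```

Call:
{"method": "send_rows", "body": {
  "dr": [
    [0,0,0],
    [0,0,0],
    [0,0,0],
    [0,0,0],
    [0,0,0],
    [0,0,0],
    [0,0,0],
    [0,0,0]
  ],
  "xyz": [
    [0,0,0.2],
    [0,0,0.4],
    [0,0,0.6],
    [0,0,0.7],
    [0,0,0.75],
    [0,0,0.8],
    [0,0,0.8],
    [0,0,0.8]
  ],
  "jaw": [0,0,0,0,0,0,0,0]
}}

```text
time_s: 49.7
eef_pos: [0.4973, -0.0089, 0.0708]
eef_rot: [0.001, -0.001, 1.0, -0.0]
wrist_force: [-1.7, 0.9, 8.3]
opening: 0.659
grasp_force: 65.1
```

Call:
{"method": "send_rows", "body": {
  "dr": [
    [0,0,0],
    [0,0,0],
    [0,0,0],
    [0,0,0],
    [0,0,0],
    [0,0,0],
    [0,0,0],
    [0,0,0]
  ],
  "xyz": [
    [0,0,0],
    [0,0,0],
    [0,0,0],
    [0,0,-1],
    [0,0,-4],
    [0,0,-8],
    [0,0,-12],
    [0,0,-14.8]
  ],
  "jaw": [75,86,86,86,86,86,86,86]
}}

```text
time_s: 50.7
eef_pos: [0.4972, -0.009, 0.2206]
eef_rot: [0.001, -0.001, 1.0, -0.0]
wrist_force: [0.8, 0.1, -1.2]
opening: 0.864
grasp_force: 0.0
```

Call:
{"method": "send_rows", "body": {
  "dr": [
    [0,0,0],
    [0,0,0],
    [0,0,0],
    [0,0,0],
    [0,0,0],
    [0,0,0],
    [0,0,0],
    [0,0,0]
  ],
  "xyz": [
    [-0.6,1.5,0],
    [-2.3,6,0],
    [-4.3,11,0],
    [-6.3,16,0],
    [-8.3,21,0],
    [-10.3,26,0],
    [-11.8,30,0],
    [-12.2,31.2,0]
  ],
  "jaw": [75,75,75,75,75,75,75,75]
}}

```text
time_s: 51.7
eef_pos: [0.6168, 0.3066, 0.2153]
eef_rot: [-0.001, -0.003, 1.0, -0.0]
wrist_force: [0.4, 0.5, -0.2]
opening: 0.748
grasp_force: 0.0
```

Call:
{"method": "send_rows", "body": {
  "dr": [
    [0,0,0],
    [0,0,0],
    [0,0,0],
    [0,0,0],
    [0,0,0],
    [0,0,0],
    [0,0,0],
    [0,0,0]
  ],
  "xyz": [
    [0,0,1],
    [0,0,3],
    [0,0,3],
    [0,0,3],
    [0,0,3],
    [0,0,3],
    [0,0,3],
    [0,0,3]
  ],
  "jaw": [75,75,75,75,75,75,75,75]
}}

```text
time_s: 52.7
eef_pos: [0.6178, 0.3035, 0.1878]
eef_rot: [0.0, -0.001, 1.0, 0.0]
wrist_force: [0.6, -0.3, -0.9]
opening: 0.752
grasp_force: 0.0
```

```bash
python3 st.py
```

```text
t 52.7 pos [0.6178 0.3035 0.1878] open 0.7521345750794948 gf 0.0 F [ 0.5654 -0.3436 -0.9431] q [ 0.2846  0.4533  1.323  -0.      1.3651 -1.2886]
tool x [-1.     -0.0024 -0.0002] y [-0.0024  1.      0.0001] z [ 0.0002  0.0001 -1.    ]
```

Descend to 0.075 and grip the square bottle.

Call:
{"method": "send_rows", "body": {
  "dr": [
    [0,0,0],
    [0,0,0],
    [0,0,0],
    [0,0,0],
    [0,0,0],
    [0,0,0],
    [0,0,0],
    [0,0,0]
  ],
  "xyz": [
    [-0.05,0,1],
    [-0.05,0,3.5],
    [-0.05,0,6],
    [-0.05,0,8.5],
    [-0.05,0,10.2],
    [-0.05,0,11],
    [-0.05,0,11.2],
    [-0.05,0,11.2]
  ],
  "jaw": [75,75,75,75,75,75,75,75]
}}

```text
time_s: 53.7
eef_pos: [0.6189, 0.3036, 0.0765]
eef_rot: [0.001, -0.001, 1.0, 0.0]
wrist_force: [0.0, -0.3, 0.2]
opening: 0.747
grasp_force: 0.0
```

Call:
{"method": "send_rows", "body": {
  "dr": [
    [0,0,0],
    [0,0,0],
    [0,0,0],
    [0,0,0],
    [0,0,0],
    [0,0,0],
    [0,0,0],
    [0,0,0]
  ],
  "xyz": [
    [0,0,0],
    [0,0,0],
    [0,0,0],
    [0,0,0],
    [0,0,0],
    [0,0,0],
    [0,0,0],
    [0,0,0]
  ],
  "jaw": [65,58,52,45,35,20,10,0]
}}

```text
time_s: 54.7
eef_pos: [0.6189, 0.3034, 0.0768]
eef_rot: [0.001, -0.001, 1.0, 0.0]
wrist_force: [-0.6, -1.2, 5.5]
opening: 0.513
grasp_force: 60.7
```

```bash
python3 st.py
```

```text
t 54.7 pos [0.6189 0.3034 0.0768] open 0.512697501133427 gf 60.74870319804177 F [-0.5871 -1.2323  5.4985] q [ 0.2842  0.5679  1.3941 -0.0003  1.1783 -1.2888]
tool x [-1.     -0.0023 -0.0014] y [-0.0023  1.      0.0001] z [ 0.0014  0.0001 -1.    ]
```

Call:
{"method": "send_rows", "body": {
  "dr": [
    [0,0,0],
    [0,0,0],
    [0,0,0],
    [0,0,0],
    [0,0,0],
    [0,0,0],
    [0,0,0],
    [0,0,0]
  ],
  "xyz": [
    [0,0,-1],
    [0,0,-3],
    [0,0,-5.5],
    [0.5,-1.5,-7],
    [1.6,-5,-7],
    [2.9,-9.5,-7],
    [4.2,-14,-7],
    [5.4,-18,-7]
  ],
  "jaw": [0,0,0,0,0,0,0,0]
}}

```text
time_s: 55.7
eef_pos: [0.5646, 0.122, 0.1471]
eef_rot: [0.001, -0.001, 1.0, -0.0]
wrist_force: [0.9, -0.7, -1.3]
opening: 0.51
grasp_force: 61.4
```

Call:
{"method": "send_rows", "body": {
  "dr": [
    [0,0,0],
    [0,0,0],
    [0,0,0],
    [0,0,0],
    [0,0,0],
    [0,0,0],
    [0,0,0],
    [0,0,0]
  ],
  "xyz": [
    [0.9,-3,0],
    [1.4,-4.7,0],
    [1.5,-5,1],
    [1.5,-5,3],
    [1.5,-5,5],
    [1.5,-5,5.8],
    [1.5,-5,5.8],
    [1.5,-5,5.8]
  ],
  "jaw": [0,0,0,0,0,0,0,0]
}}

```text
time_s: 56.7
eef_pos: [0.5505, 0.0736, 0.0884]
eef_rot: [0.001, -0.001, 1.0, -0.0]
wrist_force: [0.6, -0.2, -0.9]
opening: 0.516
grasp_force: 61.4
```

```bash
python3 st.py
```

```text
t 56.7 pos [0.5505 0.0736 0.0884] open 0.5156945772583762 gf 61.41004401259124 F [ 0.5619 -0.2174 -0.9361] q [-0.0809  0.2914  1.7607  0.0001  1.0883 -1.6545]
tool x [-1.     -0.0027 -0.0013] y [-0.0027  1.     -0.    ] z [ 0.0013 -0.     -1.    ]
```

Aligned. Lower 8 mm, then release.

Call:
{"method": "send_rows", "body": {
  "dr": [
    [0,0,0],
    [0,0,0],
    [0,0,0],
    [0,0,0],
    [0,0,0],
    [0,0,0],
    [0,0,0],
    [0,0,0]
  ],
  "xyz": [
    [0,0,0.2],
    [0,0,0.4],
    [0,0,0.6],
    [0,0,0.7],
    [0,0,0.75],
    [0,0,0.8],
    [0,0,0.8],
    [0,0,0.8]
  ],
  "jaw": [0,0,0,0,0,0,0,0]
}}

```text
time_s: 57.7
eef_pos: [0.5505, 0.0731, 0.0809]
eef_rot: [0.001, -0.001, 1.0, -0.0]
wrist_force: [-2.7, 0.3, 6.9]
opening: 0.511
grasp_force: 62.4
```

Call:
{"method": "send_rows", "body": {
  "dr": [
    [0,0,0],
    [0,0,0],
    [0,0,0],
    [0,0,0],
    [0,0,0],
    [0,0,0],
    [0,0,0],
    [0,0,0]
  ],
  "xyz": [
    [0,0,0],
    [0,0,0],
    [0,0,0],
    [0,0,-1],
    [0,0,-4],
    [0,0,-8],
    [0,0,-12],
    [0,0,-14]
  ],
  "jaw": [60,75,75,75,75,75,75,75]
}}

```text
time_s: 58.7
eef_pos: [0.5511, 0.0732, 0.2233]
eef_rot: [0.002, -0.001, 1.0, -0.0]
wrist_force: [-0.0, -0.2, -0.5]
opening: 0.748
grasp_force: 0.0
```

Call:
{"method": "send_rows", "body": {
  "dr": [
    [0,0,0],
    [0,0,0],
    [0,0,0],
    [0,0,0],
    [0,0,0],
    [0,0,0],
    [0,0,0],
    [0,0,0]
  ],
  "xyz": [
    [0.5,2,0],
    [2,6,0],
    [4,11,0],
    [6,16,0],
    [8,21,0],
    [10,26,0],
    [11.5,29,0],
    [12,30,0]
  ],
  "jaw": [75,75,75,75,75,75,75,75]
}}

```text
time_s: 59.7
eef_pos: [0.4266, 0.375, 0.2184]
eef_rot: [-0.001, -0.003, 1.0, -0.0]
wrist_force: [1.2, 0.3, 0.7]
opening: 0.758
grasp_force: 0.0
```

Call:
{"method": "send_rows", "body": {
  "dr": [
    [0,0,0],
    [0,0,0],
    [0,0,0],
    [0,0,0],
    [0,0,0],
    [0,0,0],
    [0,0,0],
    [0,0,0]
  ],
  "xyz": [
    [0,0,0],
    [0,0,0],
    [0,0,0],
    [0,0,0],
    [0,0,0],
    [0,0,0],
    [0,0,0],
    [0,0,0]
  ],
  "jaw": [75,75,75,75,75,75,75,75]
}}

```text
time_s: 60.7
eef_pos: [0.4291, 0.373, 0.2197]
eef_rot: [0.0, -0.001, 1.0, 0.0]
wrist_force: [-0.1, 0.9, 0.1]
opening: 0.748
grasp_force: 0.0
```

Run:
```python
from h import *
im=ctrl.camera("top");a=cv2.imread("pics/top0.png")[:,:,::-1]
f=lambda i,b:cv2.resize(i[b[1]:b[3],b[0]:b[2]],(400,300),interpolation=cv2.INTER_CUBIC)
b=(250,180,400,292);c=(420,230,510,298)
s=ctrl.camera("scene")
save("f8",np.vstack([np.hstack([f(a,b),f(im,b)]),np.hstack([f(s,(270,90,430,210)),f(im,c)])]))
```

```text
(no output)
```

View pics/f8.png

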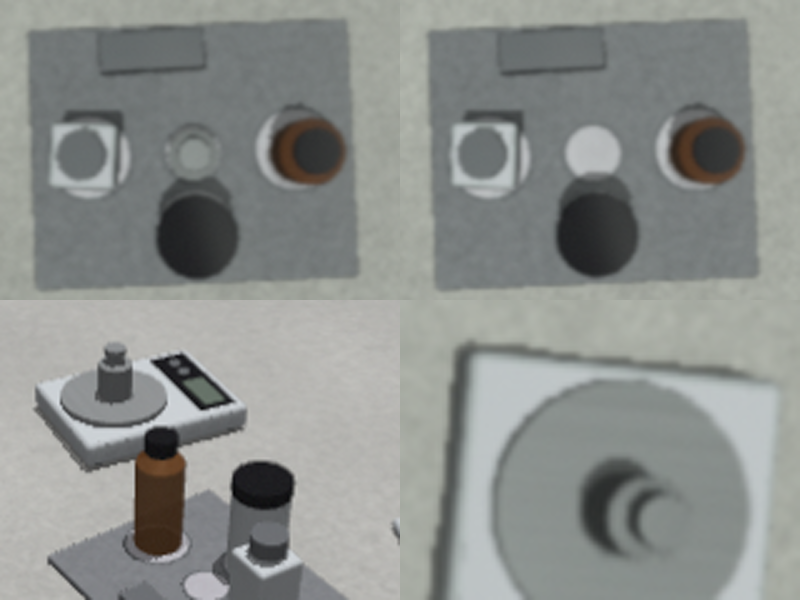

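The before and after views match to within a pixel: square bottle (82,153), round bottle (318,150), jar (197,235). The weight stands upright in the middle of the pan, and the arm is clear.

```bash
python3 -c "
from bench import ctrl
print(ctrl.hand_in())"
```

```text
the job is handed in; nothing more can be done
None
```

I handed the job in at about 61 s: the weight stands upright in the middle of the balance pan, and the last pictures show the round bottle, square bottle and wide jar back on their own marks (verdict not shown).

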